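Swing out the folding crank and clamp the tube

ROBOT

A 7-joint arm with a two-finger parallel gripper is mounted at the origin on a cart in front of the work surface, level with it; the furniture and walls round the work are solid. World frame = base frame: x ahead of the robot, y to its left, z up, the work surface at z = 0. Lengths are in m, angles in rad, forces in N, time in s.
With the tool pointing down it reaches from about 0.4 to 0.85 m from the base axis. Payload 6.9 kg.
Tool frame: the origin (TCP) lies midway between the tips of the shut fingers; the grasp point (between the pads) lies behind it (ctrl.pinch_z is the z of the grasp point in the tool frame, in m); z points along the fingers, y is the direction in which the jaws open and shut (so a half turn about z gives the same grasp; the last joint's range is limited). The gripper opens to 85 mm and grips with 20 to 120 N. Pads are 22 mm wide; open, the fingers measure 114 mm over their backs; the gripper's body (76 mm by 85 mm) begins 54 mm behind the grasp point. The pads swing forward as they close: fully open they stand 13 mm farther back than shut.
Start: joints at [1.407, 0.507, -0.238, 1.5, 0.126, 1.149, -0.155], TCP at [0.166, -0.603, 0.231] pointing down, gripper open.
Joint ranges: [-3.08, 3.08], [-0.24, 2.05], [-1.43, 1.35], [0, 2.5], [-1.52, 4.66], [0.17, 1.96], [-2.89, 2.89]. Speed limits (rad/s): [2.39, 2.39, 3.14, 3.14, 3.14, 3.14, 3.14].

INTERFACE

Orientations are given as a unit quaternion [w, x, y, z].
In Python, from station import ctrl, get_state, vision, ticket, models gives the robot as it stands. Calls block until the motion is done:
- ctrl.movep(position, orientation): joint-space move of the TCP to a pose.
- ctrl.movel(position, frame=None, max_speed=0.15): straight line of the TCP; frame=None keeps the orientation; max_speed is the mean speed in m/s.
- ctrl.set_joints(angles): joint-space move.
- ctrl.ungrasp() and ctrl.close_gripper(force=None): open the fingers fully, or close them until they stop; force is the grip in N (None keeps the last).
- ctrl.pause(seconds).
- ctrl.ik(position, orientation): joint angles nearest the present ones, or None.
- get_state(): the state.
- vision.grab_frame(name): name is "scene" or "top"; returns (picture, depth): 384x512x3 uint8, blue, green, red; 384x512 float32, m along the optical axis (not along the pixel's ray), 0 where there is no reading.
- vision.camera_info(name): a dict with "mtx" (3x3 intrinsics, pixels), "dist_coeffs" ([k1, k2, p1, p2, k3] as OpenCV has them; the pictures are not rectified), "R" (3x3) and "t" (3): a world point X has camera coordinates R X + t. Camera axes: x right, y down, z forward; pixel columns grow to the right and rows downward; lengths in m; the calibration is good to about 2 mm. A picture is of the moment at which its call begins. camera_info takes no time and is no camera call.
A pose or a line that the arm cannot do raises ctrl.Unreachable and nothing moves.
- ticket.close_job(): hands the job in, once; it reports no verdict.
Trained networks look in the newest picture that a camera, given by its name, has taken for a name from the list of things; names that differ only in an ending like _2 or _b are one class to them, and where a whole thing is asked for, a point or a joint stands for the part that bears it (a point fixed in the world has none). Each returns a list of dicts, best first, with "p" (0 to 1); they miss things now and then, are a little off and sometimes report something else, mostly with a low value. They report only what shows in the picture. A call takes as long as a camera call. They do not tell look-alikes from the thing itself.
- models.recognise(camera, target): "point" ([column, row] in pixels, amid what is visible of it).
- models.masks_of(camera, target): "mask" (384x512 bool, what is visible of it) and "point" ([column, row] in pixels, amid what is visible of it).
The state is a dict: "time": time; "qpos": joint angles; "qd": joint speeds; "tau": joint torques, N m; "tcp_pos": TCP position; "eef_rot": TCP orientation; "contact_force": force on the tool from outside, world axes, zero at the start; "wrist_torque": the same for the moment, N m; "width": finger opening in m.
Only numpy, scipy, OpenCV 4.12 (cv2) and the standard library are available. Lean on these libraries where they do the work, as an engineer would, in place of code of your own. Each camera call takes 0.05 s, during which the arm holds its last target.

TASK

Clamp the square tube offcut in the bench clamp. Swing the orange crank handle up out of its parked position across the hand wheel until it stands upright and latches, then crank the wheel clockwise (seen from above) until the moving jaw has pushed the tube against the stop jaw and holds it tight. Leave the handle latched upright and let go.

Things in the scene. Friction and masses are not known exactly. Their poses are not given: they have to be found in the camera images.
- clamp: Blue bench clamp bolted to the table, 410 x 124 mm on plan. Origin on the table surface under the hand wheel's upright axis; x runs along the bed from the wheel to the jaws, z up. The wheel (112 mm across, three spokes) lies level over the blue gear box (42 mm high); its rim reaches 74 mm above the table, its hub 77 mm. The bed beyond it is 30 mm high, the jaws on it 77 mm.
- fork (a point): Top of the steel fork, two posts 14 mm apart, 112 mm high, 87 mm from the wheel's axis on the clamp's -x side. While the handle is folded, its tail sits in the fork and the wheel cannot turn.
- wheel_axis (a point): Point on the wheel's vertical axis, 107 mm above the table (the height of the handle's hinge pin). It does not move.
- handle_hinge (a point): Centre of the handle's hinge pin, 62 mm from the wheel's axis and 107 mm above the table; it goes round with the wheel. At the start it lies on the clamp's -x side of the axis. The pin is level, square to the radius.
- handle_grip (a point): Point on the centre line of the orange sleeve, 55 mm from the hinge pin. The sleeve is round, 21 mm thick, from 20 to 83 mm from the pin (steel end to 88 mm), and spins freely, so a gripper can carry it round without turning. Folded, it lies level across the wheel, from the hinge over the hub, 107 mm above the table; swung out it stands on the hinge pin, this point 162 mm above the table.
- handle (a joint): Angle of the folding handle, rad: 0 folded across the wheel, 1.571 upright (free end swung up and outward), where it stops. A spring plunger on a square cam latches it at both ends and pulls it to the nearer one once past half-way, though a gripper that pinches it may hold it back a little; it takes up to about 0.3 N m (5 N at the grip point) to swing over.
- wheel (a joint): Turn of the wheel, rad: 0 as parked, grows clockwise seen from above. It is locked at 0 while the handle is folded. Stiff to turn: about 5 N at the handle when running free, rising when the jaws tighten; it stays where it is left. It moves the jaw 10 mm per radian.
- jaw: Moving jaw, a dark steel block carrying a sprung plate with a rubber face that gives up to 6.5 mm (8 N at first touch, about 20 N pressed right in). Its origin starts at the clamp's origin and moves with it along the clamp's x; the plate's free face is 148 mm ahead of this origin.
- jaw_face (a point): Middle of the moving jaw's sprung rubber face, 56 mm above the table.
- stop_jaw: Fixed stop jaw at the far end of the bed, a dark steel block with a rubber face; its place along the bed differs from case to case. Origin on the bed, under the middle of its face; x as the clamp's.
- stop_face (a point): Middle of the stop jaw's rubber face, 56 mm above the table. The tube touches both when the two faces are 40 mm apart (after 4.8 to 6.8 rad of the wheel); turning on by 0.2 to 0.5 rad presses the sprung plate in and makes it tight; beyond 0.65 rad the plate is pressed right in and the wheel stops hard.
- tube: Dark square-tube offcut, 40 x 85 x 40 mm, 0.2 to 0.45 kg, lying loose on the bed between the jaws, its length across the bed. Origin at the middle of its underside. It need not be handled.
Not all that is in view belongs to the job. Leave any pink or yellow look-alike of the tube alone.

How it is judged:
On the way, in this order (a step that is already met when the one before it is completed fails the run):
1. the handle stands upright and latched while the jaw is still open (value of joint handle above 1.4 rad and value of joint wheel below 2 rad), for 0.2 s.
2. the tube is pressed between the moving jaw and the stop jaw (contact force between each of jaw, stop_jaw and tube above 5 N), for 0.2 s.
At the end, for the whole second after the job is handed in: The tube lies flat on the bed, pressed by the moving jaw and by the stop jaw with more than 5 N each, the wheel at rest, and the handle is still latched upright (over 1.4 rad) (all of step 2 and value of joint handle above 1.4 rad and angle between tube's own z axis and vertical below 0.1 rad and z of tube in the frame of clamp below 0.036 m and velocity of joint wheel between -0.05 and 0.05 rad/s); the robot touches nothing.
It also fails if it takes over 58 s, if anything falls off the work surface, if the arm or the gripper's body presses on something with over 40 N, if the wrist force passes 120 N, or if a joint passes its speed limit or range.

## Working session

There is one attempt and no reset: what is moved stays moved. The work goes in short steps, each a Python script; the robot and the scene stay as the last script left them, time stands still between calls to the robot, and variables do not carry over. Pictures are saved under pics/ and viewed, and the job is handed in when it is done.

```bash
ls; mkdir -p pics
python3 - <<'E'
from station import ctrl,get_state,vision,models
import cv2,numpy as np
print(get_state())
print(ctrl.pinch_z)
for n in("scene","top"):
    im,d=vision.grab_frame(n); cv2.imwrite(f"pics/{n}0.png",im); np.save(f"pics/{n}0.npy",d)
    i=vision.camera_info(n); print(n,i)
    for t in("clamp","fork","handle_grip","handle_hinge","wheel_axis","jaw_face","stop_face","tube","jaw","stop_jaw"):
        try: print(t,[(np.round(r["point"]),round(r["p"],2)) for r in models.recognise(n,t)])
        except Exception as e: print(t,e)
print(get_state()["time"])
E
```

```text
pics
{'time': 0.0, 'qpos': array([ 1.40749936,  0.50833767, -0.2375222 ,  1.50113835,  0.12573732,
        1.14886289, -0.15481994]), 'qd': array([ 0.00019758,  0.00104488,  0.00145311,  0.00041705, -0.00015674,
        0.0022393 , -0.00109403]), 'tau': array([ 3.30335088e-04, -6.20607305e+01, -2.18671404e+00, -2.49661410e+01,
        1.26906161e-02,  1.18457543e-02, -9.22928916e-05]), 'tcp_pos': array([ 0.16576548, -0.60210734,  0.23042777]), 'eef_rot': array([-8.63709017e-04,  9.90980990e-01,  1.33999660e-01, -1.48812101e-04]), 'contact_force': array([-0.69872133, -0.38465507, -0.7469051 ]), 'wrist_torque': array([0.02172892, 0.01273712, 0.05148743]), 'width': 0.08527455203960366}
-0.0187
scene {'mtx': array([[455.4225588 ,   0.        , 245.92047856],
       [  0.        , 455.4225588 , 188.77366711],
       [  0.        ,   0.        ,   1.        ]]), 'dist_coeffs': array([-0.17423748,  0.        ,  0.        ,  0.        ,  0.        ]), 'R': array([[-0.74540044, -0.66659157, -0.0058199 ],
       [-0.39315798,  0.44665665, -0.80369437],
       [ 0.53833539, -0.59678599, -0.5950
[... 792 characters left out ...]
': array([[-0.00370467, -0.99993698, -0.0105975 ],
       [-0.99334981,  0.00489939, -0.11503106],
       [ 0.11507574,  0.01010087, -0.99330536]]), 't': array([0.09962553, 0.65997493, 0.97022631])}
clamp [(array([254., 218.]), 0.66)]
fork [(array([257., 217.]), 0.88), (array([269., 247.]), 0.56)]
handle_grip [(array([270., 249.]), 0.9)]
handle_hinge [(array([269., 245.]), 0.93)]
wheel_axis [(array([260., 217.]), 0.77)]
jaw_face [(array([252., 183.]), 0.78)]
stop_face [(array([239., 136.]), 0.75)]
tube [(array([307., 155.]), 0.74), (array([170., 173.]), 0.67), (array([356., 141.]), 0.6)]
jaw [(array([256., 191.]), 0.84)]
stop_jaw [(array([235., 133.]), 0.69), (array([269., 249.]), 0.48)]
1.1
```

Run:
```python
import cv2
a=cv2.imread("pics/scene0.png");b=cv2.imread("pics/top0.png")
cv2.imwrite("pics/scene0c.png",cv2.resize(a[110:300,110:360],None,fx=3,fy=3,interpolation=cv2.INTER_CUBIC))
cv2.imwrite("pics/top0c.png",cv2.resize(b[100:300,140:390],None,fx=3,fy=3,interpolation=cv2.INTER_CUBIC))
```

```text
(no output)
```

View pics/scene0c.png

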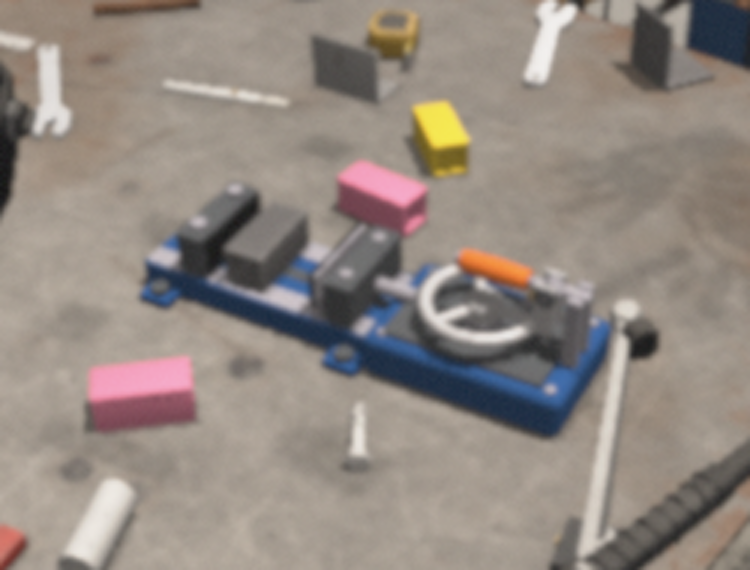

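View pics/top0c.png

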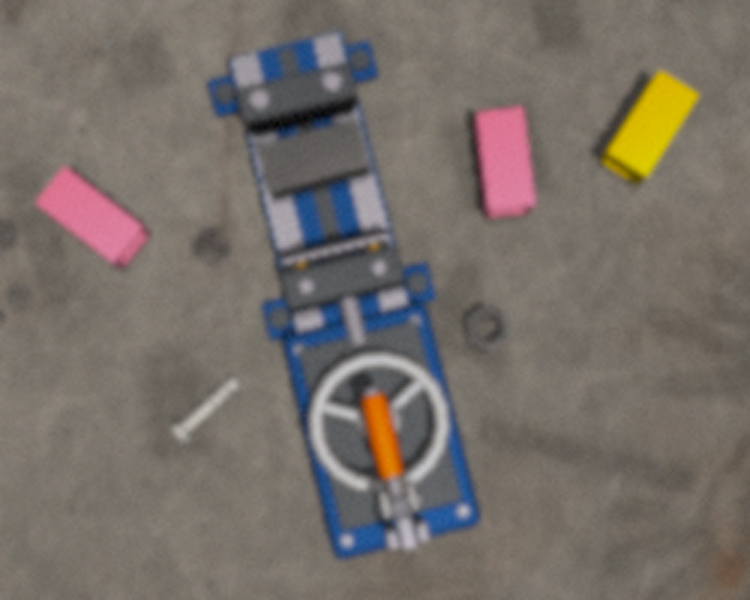

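View pics/scene0.png

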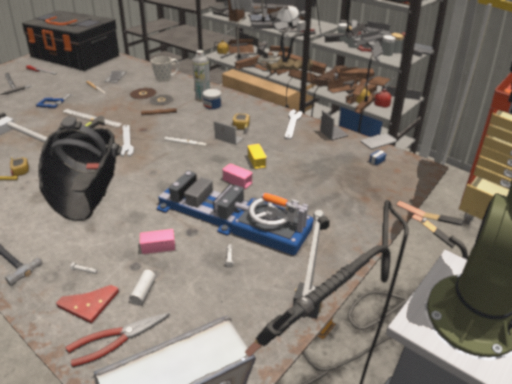

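View pics/top0.png

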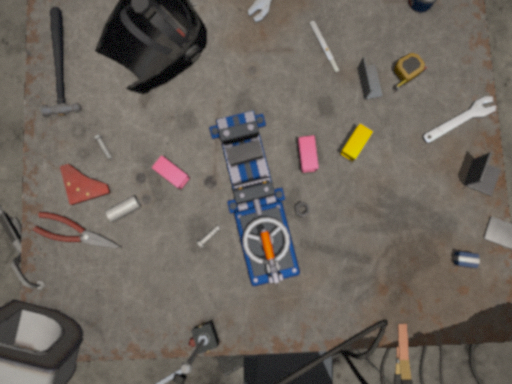

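```bash
cat > h.py <<'E'
import cv2,numpy as np
from station import ctrl,get_state,vision,models
def cloud(n,d):
    i=vision.camera_info(n);K=i["mtx"];H,W=d.shape
    uv=np.stack(np.meshgrid(np.arange(W),np.arange(H)),-1).reshape(-1,1,2).astype(float)
    un=cv2.undistortPoints(uv,K,i["dist_coeffs"]).reshape(H,W,2)
    P=np.concatenate([un*d[...,None],d[...,None]],-1)
    return (P-i["t"])@i["R"]
def ray(n,p):
    i=vision.camera_info(n)
    un=cv2.undistortPoints(np.array(p,float).reshape(1,1,2),i["mtx"],i["dist_coeffs"]).ravel()
    v=i["R"].T@np.array([un[0],un[1],1.]);return -i["R"].T@i["t"],v
def atz(n,p,z):
    c,v=ray(n,p);return c+v*(z-c[2])/v[2]
def tri(p1,p2):
    (c,v),(e,w)=ray("scene",p1),ray("top",p2)
    s=np.linalg.lstsq(np.stack([v,-w],1),e-c,rcond=None)[0]
    a,b=c+s[0]*v,e+s[1]*w;return (a+b)/2,np.linalg.norm(a-b)
def proj(n,X):
    i=vision.camera_info(n)
    return cv2.projectPoints(np.atleast_2d(X).astype(float),cv2.Rodrigues(i["R"])[0],i["t"],i["mtx"],i["dist_coeffs"])[0].reshape(-1,2)
E
python3 - <<'E'
from h import *
R={}
for n in("scene","top"):
    im=cv2.imread(f"pics/{n}0.png");d=np.load(f"pics/{n}0.npy")
    W=cloud(n,d);hsv=cv2.cvtColor(im,cv2.COLOR_BGR2HSV)
    reg=(abs(W[...,0]-0.55)<.3)&(abs(W[...,1])<.2)&(d>0)
    reg[:100]=0
    o=reg&(hsv[...,0]<17)&(hsv[...,1]>170)&(hsv[...,2]>120)
    nl,l,st,ce=cv2.connectedComponentsWithStats(o.astype(np.uint8))
    k=1+np.argmax(st[1:,4]);o=l==k
    P=W[o];print(n,"orange",ce[k],st[k],np.median(P,0),np.percentile(P[:,2],[10,50,90]))
    pc=np.argwhere(o)[:,::-1];mu=pc.mean(0);u=np.linalg.svd(pc-mu,full_matrices=False)[2][0];s=(pc-mu)@u
    R[n]=[mu+u*s.min(),mu+u*s.max()];print(R[n])
    # ring
    r=reg&(W[...,2]>.06)&(W[...,2]<.085)&(hsv[...,1]<50)&(hsv[...,2]>140)
    # blue base
    b=reg&(hsv[...,0]>100)&(hsv[...,0]<125)&(hsv[...,1]>120)
    Pb=W[b];print("blue z",np.percentile(Pb[:,2],[5,50,95]))
    if n=="top":
        b2=b&(W[...,2]>.015); ys,xs=np.nonzero(b2); print(xs.min(),xs.max(),ys.min(),ys.max())
        print(cv2.minAreaRect(Pb[:,:2].astype(np.float32)))
    Pr=W[r];print("ring",len(Pr),np.median(Pr,0))
print("robot base px",proj("top",[[0,0,0],[.4,0,0]]))
E
```

```text
scene orange [274.24561404 199.31578947] [264 195  21  10 114] [0.52901379 0.08928229 0.11398467] [0.10940433 0.11398467 0.1174857 ]
[array([263.97828606, 196.06865883]), array([284.45980372, 202.54611468])]
blue z [0.01024995 0.02881371 0.04301433]
ring 443 [0.57071531 0.11621228 0.07357618]
top orange [266.7638191  244.42211055] [261 232  13  27 199] [0.53385563 0.08264733 0.11506505] [0.11104387 0.11506505 0.11747206]
[array([263.74728326, 232.06167494]), array([270.01690557, 257.75182654])]
blue z [0.01009635 0.0392002  0.04459826]
227 298 119 285
((0.6509174704551697, 0.11132919788360596), (0.4194459915161133, 0.1409434974193573), 13.6151762008667)
ring 613 [0.55469042 0.09623471 0.07322905]
robot base px [[302.50330303 468.29227928]
 [300.18573933 297.45746045]]
```

Run:
```python
from h import *
from scipy.optimize import least_squares
S=[[263.98,196.07],[284.46,202.55]];T=[[263.75,232.06],[270.02,257.75]]
for a,b in((0,0),(1,1)): print("sleeve end",tri(S[a],T[b]))
print("mid",tri([274.25,199.32],[266.76,244.42]))
n="top"
for n in("top","scene"):
    im=cv2.imread(f"pics/{n}0.png");d=np.load(f"pics/{n}0.npy");W=cloud(n,d);hsv=cv2.cvtColor(im,cv2.COLOR_BGR2HSV)
    r=(d>0)&(W[...,2]>.064)&(W[...,2]<.084)&(hsv[...,1]<45)&(hsv[...,2]>140)&(abs(W[...,0]-.53)<.09)&(abs(W[...,1]-.08)<.09)
    pix=np.argwhere(r)[:,::-1]
    P=np.array([atz(n,p,.071) for p in pix])[:,:2]
    f=least_squares(lambda q:np.hypot(*(P-q[:2]).T)-q[2],[.54,.08,.05],loss='soft_l1',f_scale=.003)
    res=f.fun;print(n,len(P),f.x,np.median(abs(res)))
```

```text
sleeve end (array([0.5612509 , 0.09011588, 0.10885192]), np.float64(0.0012922060935719327))
sleeve end (array([0.50445855, 0.07696229, 0.10979819]), np.float64(0.0036809975275929495))
mid (array([0.53333379, 0.08340672, 0.10887764]), np.float64(0.001250151173873882))
top 552 [0.54056765 0.08441632 0.04889957] 0.002818303802125114
scene 309 [0.54248401 0.08645341 0.04732068] 0.004686631239080301
```

```bash
cat >> h.py <<'E'
AX=np.array([.542,.0853]);YAW=.234
def c2w(p,ax=None,yaw=None):
    ax=AX if ax is None else ax; yaw=YAW if yaw is None else yaw
    p=np.atleast_2d(p).astype(float);c,s=np.cos(yaw),np.sin(yaw)
    return np.c_[ax[0]+c*p[:,0]-s*p[:,1],ax[1]+s*p[:,0]+c*p[:,1],p[:,2]]
def overlay(n,im,k,x0,y0,w,h,S,th=0,ha=0):
    im=cv2.resize(im[y0:y0+h,x0:x0+w],None,fx=k,fy=k,interpolation=cv2.INTER_CUBIC)
    def pl(P,c,cl=False):
        q=((proj(n,c2w(P))-[x0,y0]+.5)*k-.5).round().astype(int);cv2.polylines(im,[q],cl,c,1,cv2.LINE_AA)
    t=np.linspace(0,2*np.pi,60)
    pl(np.c_[.056*np.cos(t),.056*np.sin(t),0*t+.067],(0,0,255),True)
    pl([[0,0,.042],[0,0,.107]],(0,255,0))
    for y in(-.0105,.0105): pl([[-.042,y,.107],[.021,y,.107]],(255,255,0))
    pl([[-.087,-.03,.112],[-.087,.03,.112]],(0,255,255))
    for f in(.148+.01*th,S): pl([[f,-.0425,.077],[f,.0425,.077]],(0,255,0))
    return im
E
python3 - <<'E'
from h import *
for n,x0,y0,w,h,k in(("top",190,100,140,200,3),("scene",140,150,190,110,4)):
    im=cv2.imread(f"pics/{n}0.png");cv2.imwrite(f"pics/ov_{n}.png",overlay(n,im,k,x0,y0,w,h,.26))
d=np.load("pics/top0.npy");W=cloud("top",d)
q=np.linalg.inv(np.array([[np.cos(YAW),-np.sin(YAW)],[np.sin(YAW),np.cos(YAW)]]))
L=(W[...,:2]-AX)@q.T
m=(abs(L[...,1])<.03)&(d>0)
for x in np.arange(.08,.34,.004):
    k=m&(abs(L[...,0]-x)<.003)
    if k.any(): print(round(x,3),np.round(np.percentile(W[k][:,2],[25,50,75]),3),end="; ")
print()
# obstacles between: heights above table
o=(d>0)&(W[...,2]>.12)
nl,l,st,ce=cv2.connectedComponentsWithStats(o.astype(np.uint8))
for i in range(1,nl):
    if st[i,4]>15: P=W[l==i];print(st[i],np.round(P.min(0),2),np.round(P.max(0),2))
d=np.load("pics/scene0.npy");W=cloud("scene",d)
o=(d>0)&(W[...,2]>.1)&(abs(W[...,1])<.8)&(W[...,0]>.1)&(W[...,0]<1)
nl,l,st,ce=cv2.connectedComponentsWithStats(o.astype(np.uint8))
for i in range(1,nl):
    if st[i,4]>15: P=W[l==i];print("s",st[i],np.round(P.min(0),2),np.round(P.max(0),2))
E
```

```text
0.08 [0.041 0.042 0.047]; 0.084 [0.038 0.04  0.051]; 0.088 [0.03  0.033 0.048]; 0.092 [0.03  0.031 0.043]; 0.096 [0.03  0.031 0.034]; 0.1 [0.03  0.048 0.059]; 0.104 [0.054 0.073 0.076]; 0.108 [0.075 0.077 0.078]; 0.112 [0.075 0.077 0.078]; 0.116 [0.076 0.077 0.079]; 0.12 [0.076 0.077 0.078]; 0.124 [0.075 0.076 0.077]; 0.128 [0.075 0.076 0.077]; 0.132 [0.074 0.075 0.077]; 0.136 [0.032 0.054 0.06 ]; 0.14 [0.046 0.064 0.073]; 0.144 [0.073 0.074 0.075]; 0.148 [0.072 0.073 0.074]; 0.152 [0.029 0.031 0.032]; 0.156 [0.029 0.03  0.031]; 0.16 [0.028 0.03  0.031]; 0.164 [0.028 0.03  0.03 ]; 0.168 [0.029 0.03  0.031]; 0.172 [0.028 0.03  0.031]; 0.176 [0.029 0.03  0.031]; 0.18 [0.029 0.03  0.031]; 0.184 [0.029 0.03  0.031]; 0.188 [0.029 0.03  0.031]; 0.192 [0.029 0.031 0.032]; 0.196 [0.029 0.03  0.032]; 0.2 [0.035 0.053 0.067]; 0.204 [0.068 0.069 0.071]; 0.208 [0.069 0.07  0.071]; 0.212 [0.069 0.07  0.071]; 0.216 [0.068 0.07  0.071]; 0.22 [0.068 0.069 0.071]; 0.224 [0.069 0.07  0.071]; 0.228 [0.069 0.07  0.071]; 0.232 [0.068 0.069 0.07 ]; 0.236 [0.068 0.069 0.07 ]; 0.24 [0.069 0.069 0.071]; 0.24
[... 534 characters left out ...]
36 [-0.     0.     0.003]; 
[  95    0  112   92 3596] [0.89 0.22 0.12] [1.12 0.48 0.27]
[   0  317   81   67 3059] [0.24 0.49 0.12] [0.37 0.68 0.25]
[156 344  45  40 453] [0.29 0.22 0.12] [0.32 0.28 0.28]
[273 363  40  21 233] [ 0.24 -0.01  0.12] [0.28 0.07 0.15]
s [509  62   3  11  18] [ 0.19 -0.59  0.36] [ 0.21 -0.57  0.38]
s [508  91   4  24  58] [ 0.16 -0.65  0.24] [ 0.19 -0.54  0.29]
s [  80  129   42   71 1107] [0.89 0.23 0.1 ] [1.   0.41 0.24]
s [ 63 139  38  18 198] [0.96 0.29 0.16] [1.   0.38 0.23]
s [ 39 183  10  17  66] [0.98 0.46 0.1 ] [1.   0.48 0.15]
s [261 193  47  23 408] [0.45 0.05 0.1 ] [0.57 0.1  0.12]
s [   93   210   298   174 10161] [ 0.15 -0.06  0.1 ] [0.36 0.7  0.34]
```

View pics/ov_top.png

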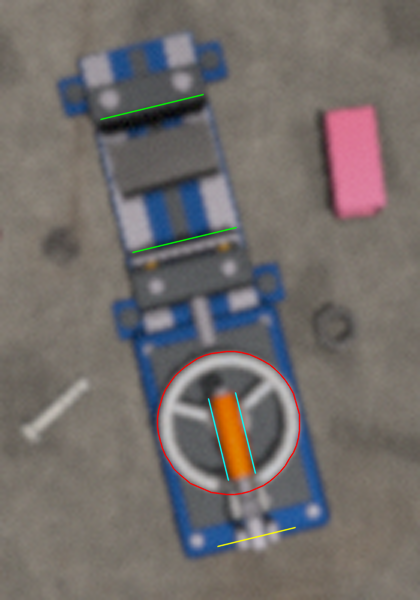

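View pics/ov_scene.png

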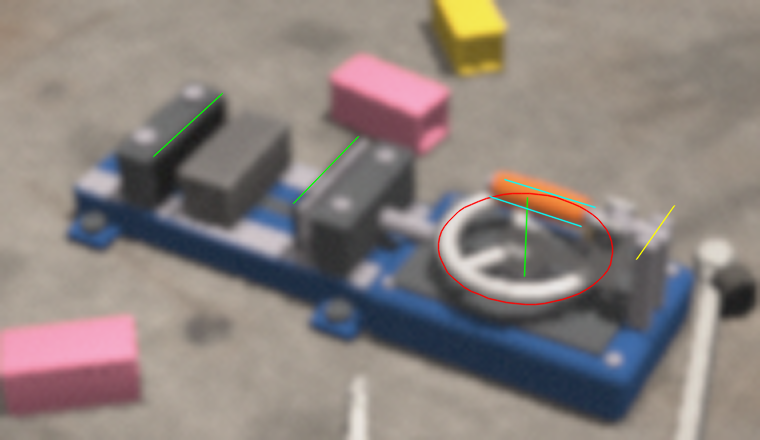

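Run:
```python
from h import *
c,s=np.cos(YAW),np.sin(YAW);q=np.array([[c,s],[-s,c]])
for n in("top","scene"):
    d=np.load(f"pics/{n}0.npy");W=cloud(n,d);L=(W[...,:2]-AX)@q.T
    for lo,hi,nm in((.245,.264,"stop"),(.136,.156,"jawface"),(.195,.206,"tube back"),(.232,.248,"tube front")):
        m=(abs(L[...,1])<.035)&(d>0)&(L[...,0]>lo)&(L[...,0]<hi)
        print(n,nm)
        for z in np.arange(.03,.08,.006):
            k=m&(abs(W[...,2]-z)<.003)
            if k.sum(): print("  z%.3f n%d"%(z,k.sum()),np.round(np.percentile(L[k][:,0],[5,25,50,75,95]),4))
```

```text
top stop
  z0.030 n58 [0.2495 0.2508 0.2524 0.2541 0.2554]
  z0.036 n10 [0.249  0.2517 0.2528 0.2541 0.2544]
  z0.042 n19 [0.2533 0.2537 0.2541 0.2544 0.255 ]
  z0.048 n17 [0.2532 0.2538 0.2543 0.2545 0.2549]
  z0.054 n19 [0.2533 0.2538 0.254  0.2545 0.2547]
  z0.060 n14 [0.2533 0.2535 0.2539 0.254  0.2545]
  z0.066 n19 [0.2531 0.2535 0.254  0.2542 0.2545]
  z0.072 n74 [0.2539 0.2545 0.2568 0.2598 0.2633]
  z0.078 n63 [0.2548 0.2574 0.2601 0.2621 0.2638]
top jawface
  z0.030 n36 [0.1383 0.1392 0.154  0.1548 0.1558]
  z0.036 n3 [0.1395 0.1396 0.1397 0.1477 0.1541]
  z0.042 n7 [0.139  0.1392 0.1394 0.1394 0.1394]
  z0.048 n5 [0.1389 0.1389 0.1391 0.1394 0.1395]
  z0.054 n15 [0.1381 0.1388 0.1393 0.1394 0.1396]
  z0.060 n10 [0.1368 0.1371 0.1382 0.1391 0.1393]
  z0.066 n13 [0.1388 0.139  0.1391 0.1395 0.1398]
  z0.072 n83 [0.139  0.1406 0.1428 0.145  0.1472]
  z0.078 n21 [0.1399 0.1404 0.1438 0.1455 0.1462]
top tube back
  z0.030 n54 [0.1953 0.1961 0.1978 0.1988 0.2003]
  z0.036 n18 [0.1971 0.1991 0.1998 0.2004 0.2008]
  z0.042 n14 [0.1992 0.1997 0.2    0.2006 0.2009]
  z0.048 n12 [0.19
[... 1193 characters left out ...]
25 [0.2002 0.2019 0.2035 0.2047 0.2052]
  z0.048 n22 [0.2003 0.2023 0.2038 0.2046 0.2057]
  z0.054 n22 [0.1998 0.2025 0.2038 0.2047 0.2055]
  z0.060 n21 [0.2005 0.203  0.2035 0.2047 0.2056]
  z0.066 n27 [0.2011 0.2026 0.2038 0.2049 0.2053]
  z0.072 n18 [0.2011 0.2031 0.2039 0.2051 0.206 ]
scene tube front
  z0.030 n1 [0.2404 0.2404 0.2404 0.2404 0.2404]
  z0.036 n14 [0.2334 0.2337 0.2358 0.2369 0.2388]
  z0.042 n9 [0.2362 0.2364 0.237  0.2379 0.2382]
  z0.048 n6 [0.236  0.2371 0.2373 0.2376 0.239 ]
  z0.054 n4 [0.2363 0.2366 0.2368 0.2371 0.2379]
  z0.060 n1 [0.2367 0.2367 0.2367 0.2367 0.2367]
  z0.066 n7 [0.2349 0.2377 0.24   0.2409 0.242 ]
  z0.072 n41 [0.2324 0.2337 0.2361 0.238  0.2401]
```

```bash
sed -i 's/^AX=.*/AX=np.array([.543,.0860]);YAW=.234/' h.py
cat >> h.py <<'E'
Q=np.array([0,np.cos(YAW/2),np.sin(YAW/2),0])
PZ=.0187
def P(cx,cy,z): return c2w([cx,cy,z-PZ])[0]   # tcp for a pinch point in clamp frame
def st(m=""):
    s=get_state();print(m,"t%.2f"%s["time"],np.round(s["tcp_pos"],4),"F",np.round(s["contact_force"],1),"w%.4f"%s["width"]);return s
E
python3 - <<'E'
from h import *
p=get_state()["tcp_pos"]
ctrl.movel([p[0],p[1],.33]);st()
ctrl.movep(P(-.007,0,.27),Q);s=st();print(s["qpos"],s["eef_rot"])
ctrl.movel(P(-.007,0,.150),max_speed=.2);s=st()
for n in("scene","top"):
    im,d=vision.grab_frame(n); cv2.imwrite(f"pics/{n}1.png",im)
    x0,y0=(190,130) if n=="scene" else (190,150)
    cv2.imwrite(f"pics/{n}1c.png",cv2.resize(im[y0:y0+140,x0:x0+190],None,fx=4,fy=4,interpolation=cv2.INTER_CUBIC))
E
```

```text
t1.91 [ 0.1658 -0.6022  0.329 ] F [-0.3  0.7 -0.5] w0.0856
 t4.67 [0.5365 0.0834 0.2512] F [-0.4  0.9 -0.5] w0.0853
[ 0.44046376  0.49722232 -1.00199028  1.67966901  0.44379456  1.21261267
 -2.00508732] [ 1.77783836e-04  9.93251986e-01  1.15976081e-01 -9.31504073e-05]
 t5.42 [0.5367 0.0847 0.1321] F [ 0.9 -0.2  0.3] w0.0853
```

View pics/scene1c.png

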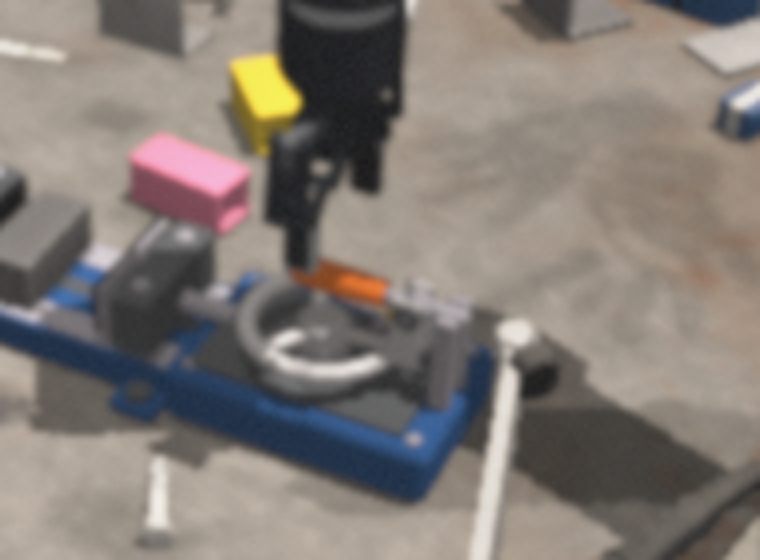

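View pics/top1c.png

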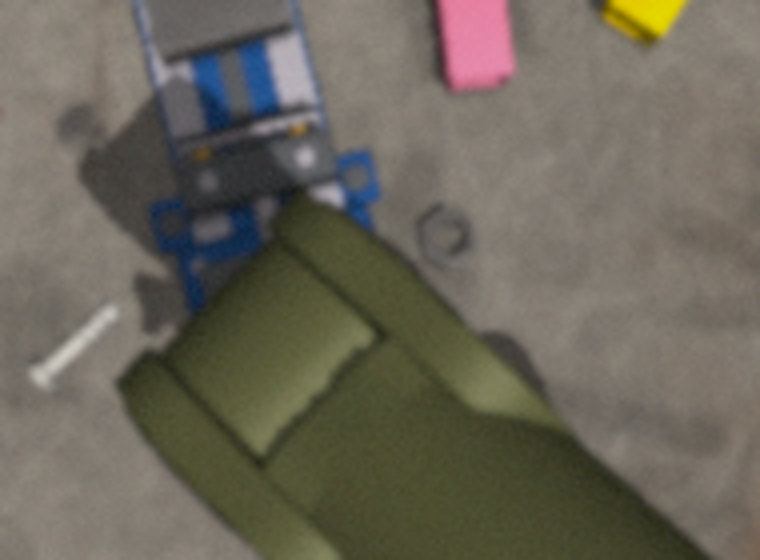

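The gripper hangs above the orange sleeve (scene crop ~ (340,280)), fingers either side of it, with fork and rod clear. I'll descend and pinch.

Run:
```python
from h import *
ctrl.movel(P(-.007,0,.109),max_speed=.1);st("down")
ctrl.close_gripper(25);s=st("closed")
ctrl.pause(.2);s=st()
im,d=vision.grab_frame("scene"); x0,y0=190,130
cv2.imwrite("pics/scene2c.png",cv2.resize(im[y0:y0+140,x0:x0+190],None,fx=4,fy=4,interpolation=cv2.INTER_CUBIC))
```

```text
down t6.08 [0.5363 0.0846 0.0905] F [-0.1  0.1  0.5] w0.0854
closed t6.69 [0.5364 0.084  0.0905] F [ 1.4 -2.   2.6] w0.0200
 t6.89 [0.5364 0.084  0.0904] F [ 0.6 -2.8  3.1] w0.0201
```

View pics/scene2c.png

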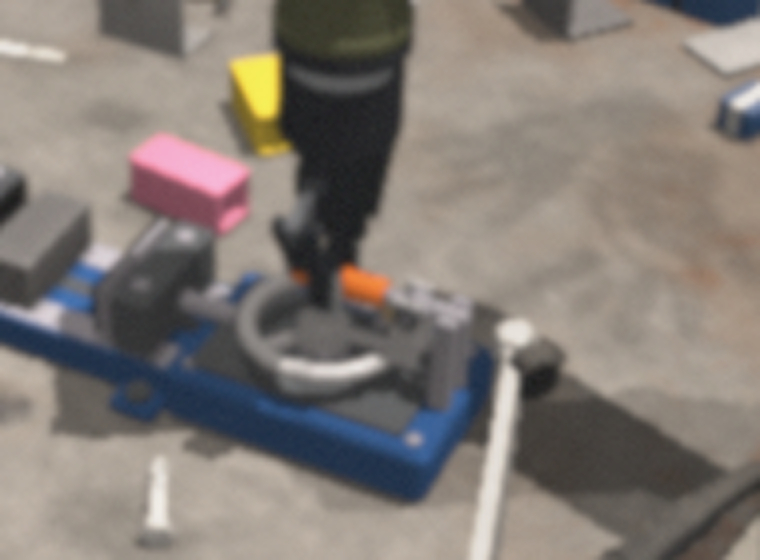

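Run:
```python
from h import *
for a in range(12,85,12):
    t=np.radians(a)
    ctrl.movel(P(-.062+.055*np.cos(t),0,.108+.055*np.sin(t)),max_speed=.08);st(a)
    F=get_state()["contact_force"]
    if np.linalg.norm(F)>35: print("stop");break
im,d=vision.grab_frame("scene"); x0,y0=190,110
cv2.imwrite("pics/scene3c.png",cv2.resize(im[y0:y0+150,x0:x0+190],None,fx=4,fy=4,interpolation=cv2.INTER_CUBIC))
```

```text
12 t7.22 [0.5349 0.0837 0.1003] F [ 3.4 -2.8 -6.3] w0.0197
24 t7.52 [0.5315 0.0829 0.1116] F [ 2.2 -3.9 -3.8] w0.0198
36 t7.81 [0.5262 0.0816 0.1217] F [ 2.  -3.  -2.9] w0.0201
48 t8.10 [0.5191 0.0799 0.1305] F [ 3.4 -4.1 -2. ] w0.0199
60 t8.39 [0.5105 0.0779 0.1376] F [ 3.9 -3.2  2. ] w0.0198
72 t8.68 [0.5007 0.0757 0.1427] F [ 3.9 -3.2  5. ] w0.0200
84 t8.97 [0.4901 0.0737 0.1456] F [ 4.  -3.2  7.6] w0.0200
```

View pics/scene3c.png

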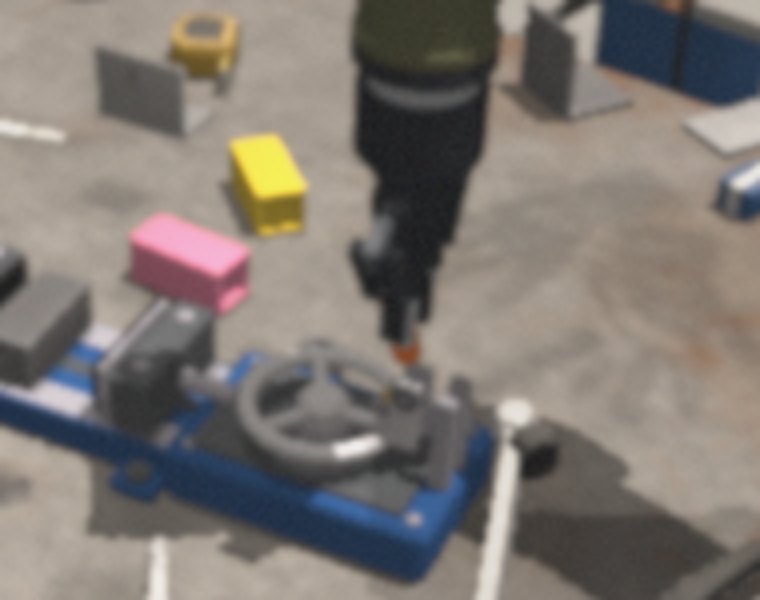

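Run:
```python
from h import *
ctrl.movel(P(-.063,0,.163),max_speed=.06);st(90)
ctrl.ungrasp();ctrl.pause(.3);st("open")
ctrl.movel(P(-.062,0,.255),max_speed=.25);st("up")
S={}
for n in("scene","top"):
    im,d=vision.grab_frame(n); cv2.imwrite(f"pics/{n}4.png",im);np.save(f"pics/{n}4.npy",d)
    hsv=cv2.cvtColor(im,cv2.COLOR_BGR2HSV);o=(hsv[...,0]<17)&(hsv[...,1]>140)&(hsv[...,2]>60);o[:150]=0;o[:,:220]=0;o[270:]=0;o[:,330:]=0
    W=cloud(n,d)[o];print(n,o.sum(),np.argwhere(o).mean(0)[::-1] if o.any() else None,np.round(np.percentile(W,[5,50,95],axis=0),4) if o.any() else "")
    x0,y0=190,110
    cv2.imwrite(f"pics/{n}4c.png",cv2.resize(im[y0:y0+150,x0:x0+190],None,fx=4,fy=4,interpolation=cv2.INTER_CUBIC))
print(get_state()["time"], "hinge/grip expected",proj("scene",c2w([[-.062,0,.107],[-.062,0,.127],[-.062,0,.19]])))
```

```text
90 t9.29 [0.484  0.0726 0.1462] F [ 2.  -1.  10.7] w0.0202
open t10.24 [0.4817 0.0714 0.1443] F [-0.2 -0.5  0.4] w0.0856
up t10.76 [0.4828 0.0715 0.2368] F [-1.1 -0.3 -0.5] w0.0853
scene 115 [294.46086957 189.60869565] [[0.4738 0.0739 0.1355]
 [0.4776 0.0789 0.1647]
 [0.4841 0.0828 0.1883]]
top 0 None 
10.8583 hinge/grip expected [[293.4469919  206.04432182]
 [293.91496275 199.64201995]
 [295.43336551 178.5395531 ]]
```

View pics/scene4c.png

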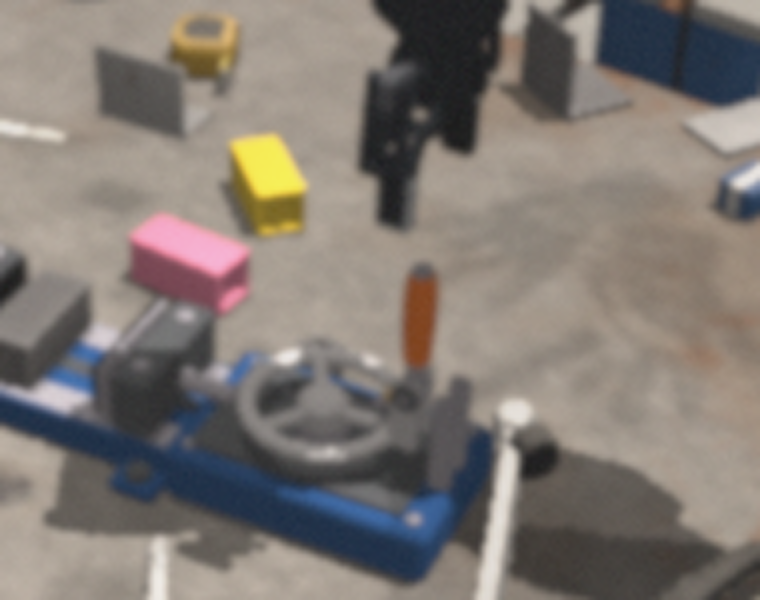

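```bash
cat >> h.py <<'E'
def crank(th0,th1,r=.0628,z=.152,step=.25,sp=.1,lim=45):
    n=max(1,int(np.ceil(abs(th1-th0)/step)))
    for th in np.linspace(th0,th1,n+1)[1:]:
        a=np.pi-th
        ctrl.movel(P(r*np.cos(a),r*np.sin(a),z),max_speed=sp)
        s=get_state();F=s["contact_force"]
        v=np.array([np.cos(a+YAW),np.sin(a+YAW)]);tg=np.array([v[1],-v[0]])
        d=s["tcp_pos"][:2]-AX
        ph=(np.pi-(np.arctan2(d[1],d[0])-YAW))%(2*np.pi)
        print("th%.2f t%.2f phase%.3f r%.4f Frad%.1f Ftan%.1f Fz%.1f w%.4f"%(th,s["time"],ph,np.hypot(*d),F[:2]@v,F[:2]@tg,F[2],s["width"]))
        if np.linalg.norm(F)>lim: print("LIMIT");break
    return th
E
python3 - <<'E'
from h import *
ctrl.movel(P(-.062,0,.152),max_speed=.2);st("down")
ctrl.close_gripper(60);ctrl.pause(.1);st("closed")
crank(0,.75)
for n in("scene","top"):
    im,d=vision.grab_frame(n);np.save(f"pics/{n}5.npy",d)
    x0,y0=(150,110) if n=="scene" else (170,90)
    cv2.imwrite(f"pics/{n}5c.png",cv2.resize(im[y0:y0+150,x0:x0+190],None,fx=4,fy=4,interpolation=cv2.INTER_CUBIC))
E
```

```text
down t11.53 [0.4828 0.0722 0.1336] F [1.  0.8 1.1] w0.0852
closed t12.24 [0.4829 0.072  0.1338] F [-1.6  0.2  5.7] w0.0196
th0.25 t12.55 phase0.252 r0.0620 Frad-0.8 Ftan-1.9 Fz5.2 w0.0195
th0.50 t12.86 phase0.504 r0.0619 Frad-1.7 Ftan-2.8 Fz7.1 w0.0197
th0.75 t13.17 phase0.756 r0.0619 Frad-3.3 Ftan-0.8 Fz7.6 w0.0198
```

View pics/scene5c.png

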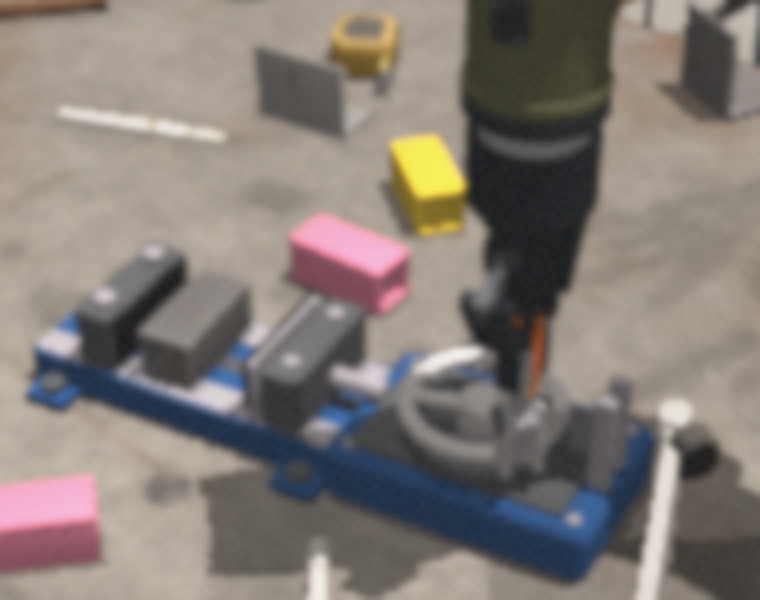

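View pics/top5c.png

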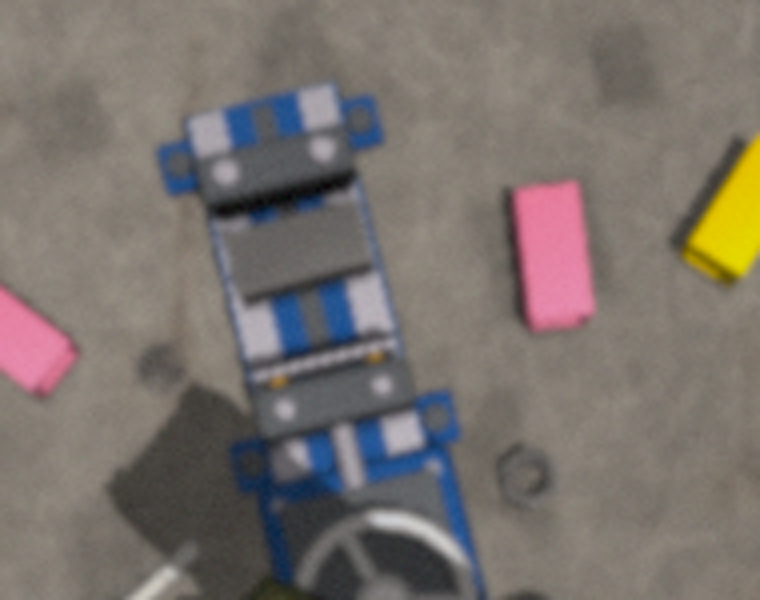

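The wheel turns with the handle upright (scene crop ~ (535,350)), and the jaw has moved toward the tube. I'll keep cranking.

Run:
```python
from h import *
crank(.75,5.75,sp=.12)
for n in("scene","top"):
    im,d=vision.grab_frame(n);np.save(f"pics/{n}6.npy",d)
    x0,y0=(150,110) if n=="scene" else (170,90)
    cv2.imwrite(f"pics/{n}6c.png",cv2.resize(im[y0:y0+150,x0:x0+190],None,fx=4,fy=4,interpolation=cv2.INTER_CUBIC))
c,s=np.cos(YAW),np.sin(YAW);q=np.array([[c,s],[-s,c]])
for k in(5,6):
    d=np.load(f"pics/top{k}.npy");W=cloud("top",d);L=(W[...,:2]-AX)@q.T
    m=(abs(L[...,1])<.03)&(d>0)
    print(k,[(round(x,3),round(float(np.median(W[m&(abs(L[...,0]-x)<.0015)][:,2])),3)) for x in np.arange(.13,.28,.003) if (m&(abs(L[...,0]-x)<.0015)).any()])
```

```text
th1.00 t13.55 phase1.008 r0.0618 Frad-3.4 Ftan-0.2 Fz8.0 w0.0193
th1.25 t13.83 phase1.258 r0.0618 Frad-2.6 Ftan-0.7 Fz8.2 w0.0197
th1.50 t14.12 phase1.509 r0.0618 Frad-4.5 Ftan-1.3 Fz9.4 w0.0196
th1.75 t14.40 phase1.761 r0.0618 Frad-3.8 Ftan0.4 Fz8.6 w0.0199
th2.00 t14.68 phase2.011 r0.0619 Frad-3.9 Ftan0.9 Fz9.5 w0.0199
th2.25 t14.97 phase2.261 r0.0620 Frad-3.8 Ftan-0.2 Fz10.5 w0.0197
th2.50 t15.25 phase2.508 r0.0620 Frad-2.7 Ftan-0.5 Fz10.4 w0.0197
th2.75 t15.53 phase2.753 r0.0622 Frad-4.5 Ftan0.0 Fz10.5 w0.0192
th3.00 t15.82 phase2.996 r0.0623 Frad-3.0 Ftan-0.9 Fz9.4 w0.0198
th3.25 t16.10 phase3.242 r0.0624 Frad-2.4 Ftan-0.1 Fz9.1 w0.0197
th3.50 t16.38 phase3.489 r0.0625 Frad-2.8 Ftan-0.3 Fz7.2 w0.0195
th3.75 t16.67 phase3.739 r0.0625 Frad-1.8 Ftan-0.9 Fz6.3 w0.0197
th4.00 t16.95 phase3.990 r0.0626 Frad-0.6 Ftan-0.6 Fz6.4 w0.0197
th4.25 t17.23 phase4.242 r0.0626 Frad-1.2 Ftan-1.0 Fz6.6 w0.0195
th4.50 t17.52 phase4.493 r0.0627 Frad0.1 Ftan-1.3 Fz6.5 w0.0195
th4.75 t17.80 phase4.745 r0.0627 Frad-0.7 Ftan-0.8 Fz7.8 w0.0192
th5.00 t18.08 phase4.997 r0.0627 Frad0.1 Ftan-0.8 Fz8.0 w0.01
[... 2202 characters left out ...]
9), 0.075), (np.float64(0.202), 0.074), (np.float64(0.205), 0.07), (np.float64(0.208), 0.07), (np.float64(0.211), 0.071), (np.float64(0.214), 0.069), (np.float64(0.217), 0.069), (np.float64(0.22), 0.069), (np.float64(0.223), 0.07), (np.float64(0.226), 0.07), (np.float64(0.229), 0.07), (np.float64(0.232), 0.07), (np.float64(0.235), 0.07), (np.float64(0.238), 0.07), (np.float64(0.241), 0.07), (np.float64(0.244), 0.068), (np.float64(0.253), 0.057), (np.float64(0.256), 0.074), (np.float64(0.259), 0.076), (np.float64(0.262), 0.076), (np.float64(0.265), 0.076), (np.float64(0.268), 0.077), (np.float64(0.271), 0.077), (np.float64(0.274), 0.076), (np.float64(0.277), 0.077), (np.float64(0.28), 0.076)]
```

View pics/top6c.png

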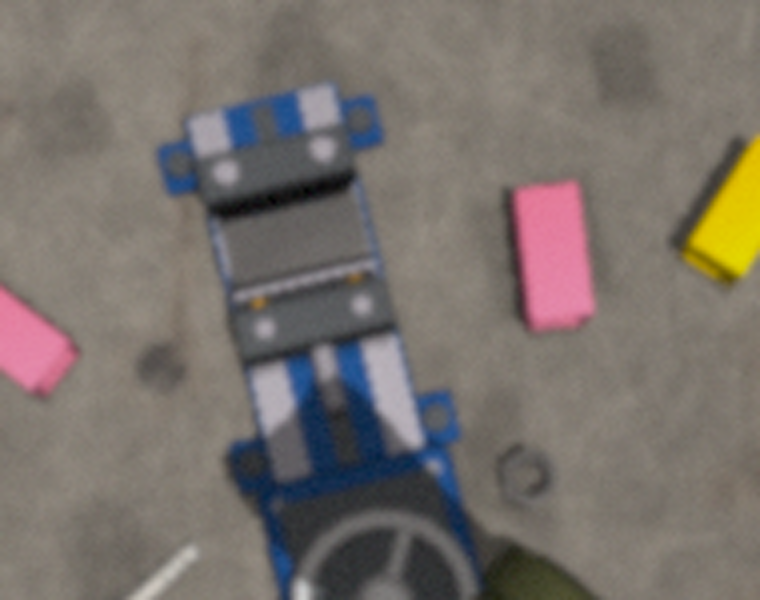

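View pics/scene6c.png

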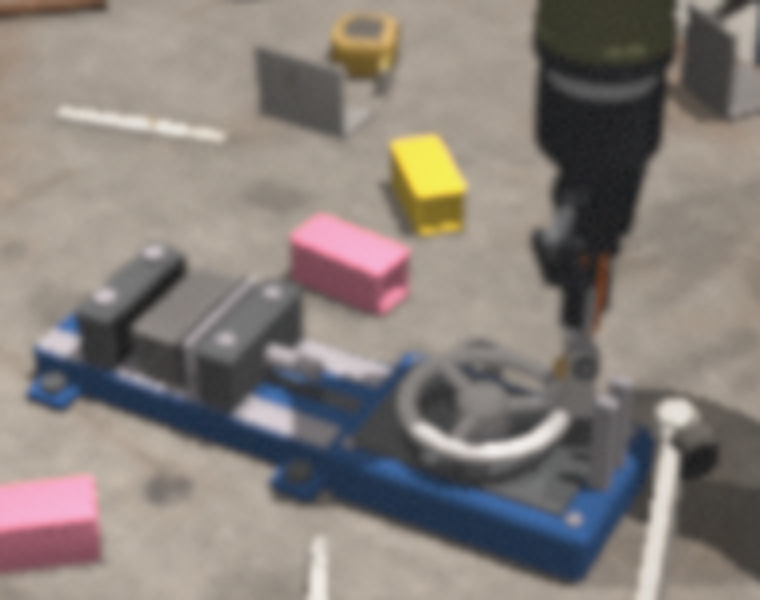

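The plate now touches the tube (top crop ~ (305,280)), which is about 8 mm short of the stop face. I'll advance in small steps and watch the forces.

Run:
```python
from h import *
crank(5.75,6.25,sp=.12)
crank(6.25,6.85,step=.1,sp=.05)
for n in("scene","top"):
    im,d=vision.grab_frame(n);np.save(f"pics/{n}7.npy",d)
    x0,y0=(150,110) if n=="scene" else (170,90)
    cv2.imwrite(f"pics/{n}7c.png",cv2.resize(im[y0:y0+150,x0:x0+190],None,fx=4,fy=4,interpolation=cv2.INTER_CUBIC))
c,s=np.cos(YAW),np.sin(YAW);q=np.array([[c,s],[-s,c]])
for k in(6,7):
    d=np.load(f"pics/top{k}.npy");W=cloud("top",d);L=(W[...,:2]-AX)@q.T
    m=(abs(L[...,1])<.03)&(d>0)
    print(k,[(round(float(x),3),round(float(np.median(W[m&(abs(L[...,0]-x)<.001)][:,2])),3)) for x in np.arange(.15,.262,.002) if (m&(abs(L[...,0]-x)<.001)).any()])
```

```text
th6.00 t19.32 phase6.001 r0.0624 Frad-0.2 Ftan0.4 Fz10.1 w0.0193
th6.25 t19.60 phase6.251 r0.0622 Frad-0.1 Ftan-0.1 Fz9.8 w0.0198
th6.35 t19.88 phase0.056 r0.0622 Frad-0.4 Ftan-3.6 Fz11.6 w0.0195
th6.45 t20.15 phase0.154 r0.0622 Frad-0.8 Ftan-2.6 Fz11.8 w0.0196
th6.55 t20.43 phase0.253 r0.0621 Frad-0.8 Ftan-2.7 Fz13.2 w0.0192
th6.65 t20.70 phase0.354 r0.0621 Frad-1.8 Ftan-2.9 Fz11.4 w0.0194
th6.75 t20.98 phase0.450 r0.0621 Frad-1.6 Ftan-3.4 Fz14.1 w0.0197
th6.85 t21.25 phase0.547 r0.0620 Frad-1.6 Ftan-5.2 Fz13.8 w0.0195
6 [(0.15, 0.031), (0.152, 0.03), (0.154, 0.03), (0.156, 0.032), (0.158, 0.053), (0.16, 0.075), (0.162, 0.077), (0.164, 0.076), (0.166, 0.076), (0.168, 0.077), (0.17, 0.078), (0.172, 0.077), (0.174, 0.077), (0.176, 0.077), (0.178, 0.076), (0.18, 0.076), (0.182, 0.077), (0.184, 0.077), (0.186, 0.076), (0.188, 0.074), (0.192, 0.06), (0.194, 0.053), (0.196, 0.061), (0.198, 0.074), (0.2, 0.075), (0.202, 0.074), (0.204, 0.071), (0.206, 0.07), (0.208, 0.07), (0.21, 0.07), (0.212, 0.071), (0.214, 0.069), (0.216, 0.069), (0.218, 0.069), (0.22, 0.069), (0.222, 0.07), (0.224, 0.
[... 432 characters left out ...]
076), (0.174, 0.076), (0.176, 0.076), (0.178, 0.077), (0.18, 0.077), (0.182, 0.076), (0.184, 0.077), (0.186, 0.076), (0.188, 0.076), (0.19, 0.076), (0.192, 0.076), (0.194, 0.077), (0.196, 0.076), (0.198, 0.076), (0.2, 0.075), (0.202, 0.062), (0.204, 0.06), (0.206, 0.072), (0.208, 0.074), (0.21, 0.074), (0.212, 0.074), (0.214, 0.07), (0.216, 0.07), (0.218, 0.07), (0.22, 0.069), (0.222, 0.069), (0.224, 0.07), (0.226, 0.07), (0.228, 0.07), (0.23, 0.07), (0.232, 0.069), (0.234, 0.07), (0.236, 0.07), (0.238, 0.07), (0.24, 0.07), (0.242, 0.07), (0.244, 0.07), (0.246, 0.069), (0.248, 0.069), (0.25, 0.069), (0.252, 0.07), (0.254, 0.073), (0.256, 0.075), (0.258, 0.075), (0.26, 0.076), (0.262, 0.075)]
```

View pics/top7c.png

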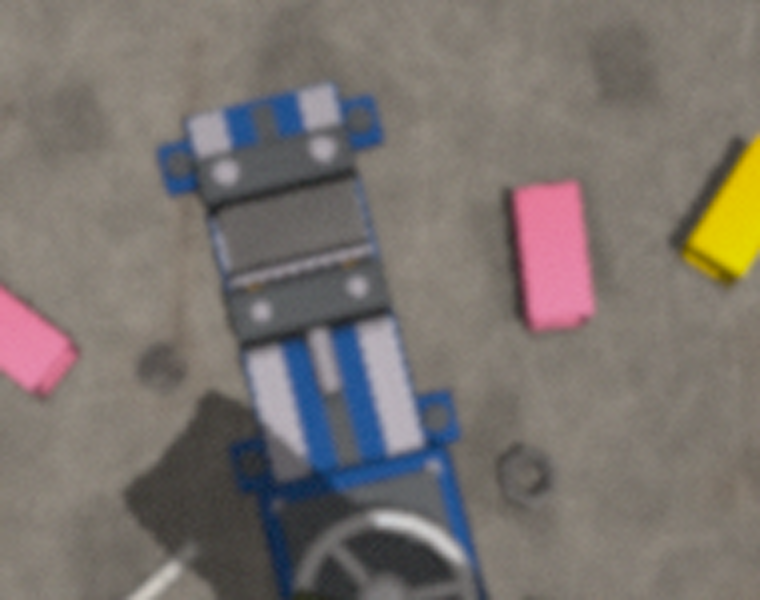

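```bash
python3 - <<'E'
from h import *
from scipy.optimize import minimize_scalar
# rectified strips along clamp x at height z from top view crops (crop 4x of [90:240,170:360])
def strip(k,z,xs,ys):
    im=cv2.cvtColor(cv2.imread(f"pics/top{k}c.png"),cv2.COLOR_BGR2GRAY).astype(np.float32)
    X,Y=np.meshgrid(xs,ys);p=proj("top",c2w(np.c_[X.ravel(),Y.ravel(),0*X.ravel()+z]))
    p=(p-[170,90]+.5)*4-.5
    return cv2.remap(im,p[:,0].reshape(X.shape).astype(np.float32),p[:,1].reshape(X.shape).astype(np.float32),cv2.INTER_CUBIC)
ys=np.linspace(-.036,.036,73)
th={5:.756,6:5.751,7:6.83}
def shift(a,b,z,lo,hi,exp):
    xa=np.arange(lo,hi,.0005);A=strip(a,z,xa,ys)
    def c(s): 
        B=strip(b,z,xa+s,ys);return -np.corrcoef(A.ravel(),B.ravel())[0,1]
    g=np.arange(exp-.006,exp+.006,.0003);v=[c(s) for s in g];i=np.argmin(v)
    return minimize_scalar(c,bounds=(g[i]-.0005,g[i]+.0005),method='bounded').x,-v[i]
for a,b in((5,6),(6,7),(5,7)):
    o=.01*th[a];e=.01*(th[b]-th[a])
    print(a,b,"block",shift(a,b,.077,.100+o,.136+o,e),"plate",shift(a,b,.074,.1405+o,.1475+o,e),"expected",e)
print("tube 6->7",shift(6,7,.07,.209,.242,.008),"5->7",shift(5,7,.07,.19,.24,.012))
E
python3 -c "
import cv2;a=cv2.imread('pics/top6c.png')[180:380,180:440];b=cv2.imread('pics/top7c.png')[180:380,180:440]
cv2.imwrite('pics/cmp.png',cv2.resize(cv2.hconcat([a,b]),None,fx=1.5,fy=1.5))"
```

```text
5 6 block (np.float64(0.049981842557031024), np.float64(0.9813383292640444)) plate (np.float64(0.049510264166581754), np.float64(0.9731926472073439)) expected 0.04995
6 7 block (np.float64(0.010264106614453036), np.float64(0.9544794299042768)) plate (np.float64(0.009002209751895543), np.float64(0.9768837852421255)) expected 0.010789999999999998
5 7 block (np.float64(0.06009584242605141), np.float64(0.9248285356211359)) plate (np.float64(0.05848682578664183), np.float64(0.9567768267096164)) expected 0.06074
tube 6->7 (np.float64(0.009218034936084552), np.float64(0.8364379205835932)) 5->7 (np.float64(0.0055047972037236695), np.float64(0.45550384203753413))
```

View pics/cmp.png

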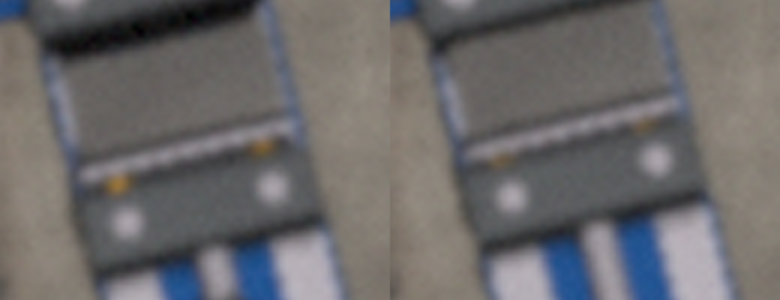

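The tube is against the stop, and the plate is pressed in about 1.5 mm (spring gap at crop ~ (500,160) narrowed). I'll turn about 0.2 rad more.

```bash
cat > meas.py <<'E'
from h import *
from scipy.optimize import minimize_scalar
ys=np.linspace(-.036,.036,73)
def strip(k,z,xs):
    im=cv2.cvtColor(cv2.imread(f"pics/top{k}c.png"),cv2.COLOR_BGR2GRAY).astype(np.float32)
    X,Y=np.meshgrid(xs,ys);p=proj("top",c2w(np.c_[X.ravel(),Y.ravel(),0*X.ravel()+z]));p=(p-[170,90]+.5)*4-.5
    return cv2.remap(im,p[:,0].reshape(X.shape).astype(np.float32),p[:,1].reshape(X.shape).astype(np.float32),cv2.INTER_CUBIC)
def shift(a,b,z,lo,hi,exp):
    xa=np.arange(lo,hi,.0005);A=strip(a,z,xa)
    c=lambda s:-np.corrcoef(A.ravel(),strip(b,z,xa+s).ravel())[0,1]
    g=np.arange(exp-.006,exp+.006,.0003);i=np.argmin([c(s) for s in g])
    return minimize_scalar(c,bounds=(g[i]-.0005,g[i]+.0005),method='bounded').x
def press(b,th):
    for a,t in((5,.756),(6,5.751)):
        o=.01*t;e=.01*(th-t);B=shift(a,b,.077,.1+o,.136+o,e);p=shift(a,b,.074,.1405+o,.1475+o,e-.002)
        print(a,"->",b,"block->wheel %.3f"%(t+B*100),"plate pressed mm %.2f"%((B-p)*1e3))
def snap(k):
    for n in("scene","top"):
        im,d=vision.grab_frame(n)
        x0,y0=(150,110) if n=="scene" else (170,90)
        cv2.imwrite(f"pics/{n}{k}c.png",cv2.resize(im[y0:y0+150,x0:x0+190],None,fx=4,fy=4,interpolation=cv2.INTER_CUBIC))
E
python3 - <<'E'
from meas import *
crank(6.85,7.05,step=.1,sp=.05)
ctrl.pause(.1);snap(8);press(7,6.83);press(8,7.03)
E
```

```text
th6.92 t21.60 phase0.611 r0.0620 Frad-0.9 Ftan-5.3 Fz14.5 w0.0196
th6.98 t21.85 phase0.676 r0.0619 Frad-1.0 Ftan-5.0 Fz13.8 w0.0196
th7.05 t22.10 phase0.742 r0.0619 Frad-1.3 Ftan-6.4 Fz14.8 w0.0194
5 -> 7 block->wheel 6.766 plate pressed mm 1.61
6 -> 7 block->wheel 6.777 plate pressed mm 1.25
5 -> 8 block->wheel 6.868 plate pressed mm 2.56
6 -> 8 block->wheel 6.886 plate pressed mm 2.32
```

Run:
```python
from meas import *
crank(7.05,7.17,step=.06,sp=.05)
ctrl.pause(.1);snap(9);press(9,7.13)
```

```text
th7.09 t22.55 phase0.779 r0.0619 Frad-1.3 Ftan-6.3 Fz15.8 w0.0196
th7.13 t22.80 phase0.818 r0.0619 Frad-1.9 Ftan-6.5 Fz15.7 w0.0195
th7.17 t23.05 phase0.858 r0.0619 Frad-1.7 Ftan-6.1 Fz17.1 w0.0196
5 -> 9 block->wheel 6.928 plate pressed mm 3.23
6 -> 9 block->wheel 6.951 plate pressed mm 3.03
```

Pressed about 3.1 mm (0.31 rad), inside the 0.2–0.5 window. I'll release, lift clear and check.

Run:
```python
from meas import *
ctrl.ungrasp();ctrl.pause(.2);st("open")
p=get_state()["tcp_pos"];ctrl.movel([p[0],p[1],.30],max_speed=.2);st("up")
snap(10);press(10,7.1)
ctrl.movep([.45,-.3,.33],Q);st("away");snap(11);press(11,7.1)
```

```text
open t24.10 [0.4931 0.1242 0.1333] F [ 0.1 -0.2  0.1] w0.0855
up t25.08 [0.4926 0.1237 0.299 ] F [ 0.3 -0.3 -1. ] w0.0852
5 -> 10 block->wheel 6.924 plate pressed mm 3.15
6 -> 10 block->wheel 6.948 plate pressed mm 2.92
away t26.76 [ 0.4507 -0.2984  0.3301] F [ 0.2  0.7 -0.4] w0.0857
5 -> 11 block->wheel 6.930 plate pressed mm 3.22
6 -> 11 block->wheel 6.952 plate pressed mm 3.04
```

View pics/scene11c.png

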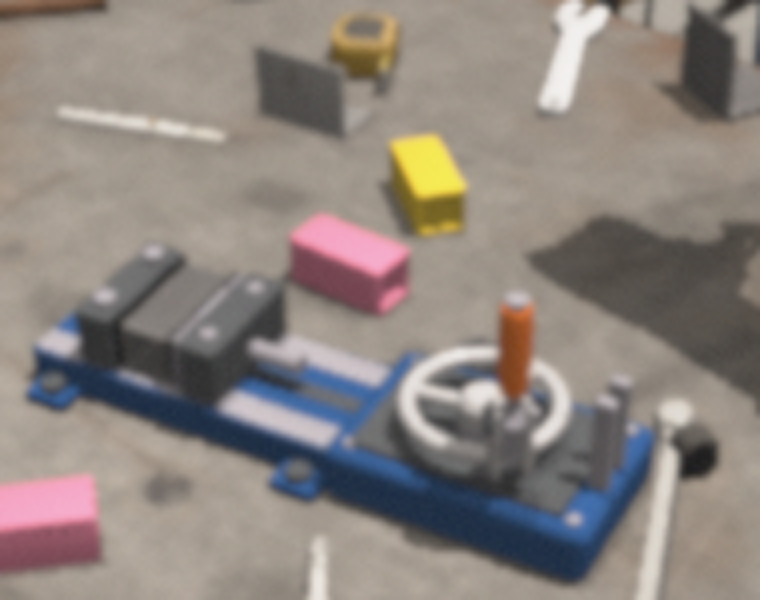

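View pics/top11c.png

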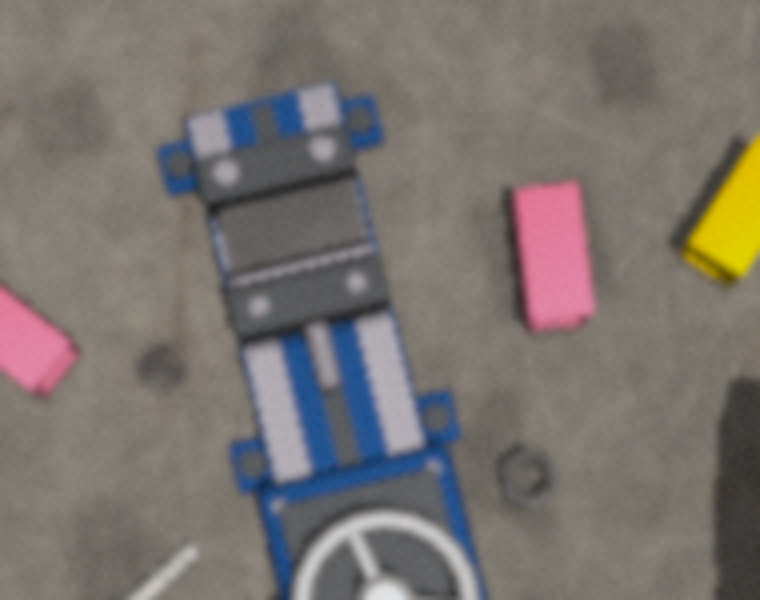

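The handle stands upright (scene crop ~ (515,345)). The tube sits flat between plate and stop (top crop ~ (290,225)), the jaw hasn't moved back since release, and the arm is clear.

```bash
python3 -c "
from h import *
st();print(ticket.close_job() if 0 else '')
from station import ticket
print(ticket.close_job());st()"
```

```text
t26.86 [ 0.4507 -0.2985  0.3302] F [-0.7 -0.1  0.2] w0.0861

the job is handed in; nothing more can be done
None
the job is handed in; nothing more can be done
```

The tube is clamped and the job is handed in, at about 27 s of the 58 s allowed; no verdict is reported. I pinched the folded handle, swung it up until it latched, then re-gripped it upright. I cranked the wheel clockwise until the plate was pressed in about 3.1 mm, which is about 0.31 rad past touch (the window is 0.2–0.5). Then I let go and moved the arm clear.

**Last checks, all from pictures:**
- **Handle:** it stands upright after release.
- **Tube:** it lies flat between the plate and the stop jaw. I did not measure the pressing force directly.
- **Jaw:** it did not move back between the last turn and hand-in (2.9–3.2 mm pressed in on three successive measurements).
- **Forces:** the highest tool force read at the end of a move was about 18 N.

**Disagreement:** the jaw's position in the pictures puts the wheel at about 6.94 rad, while the gripper's path gave about 7.14 rad. Some slip or flex at the grip would explain this. I therefore set the tightness from the picture measurement.

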